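Swap the hole saws back into their own sockets

ROBOT

A 6-joint arm with a two-finger parallel gripper is mounted at the origin on the work surface; the furniture and walls round the work are solid. World frame = base frame: x ahead of the robot, y to its left, z up, the work surface at z = 0. Lengths are in mm, angles in rad, forces in N, time in s.
With the tool pointing down it reaches from about 325 to 925 mm from the base axis. Payload 3.1 kg.
Tool frame: the origin (TCP) lies at the very end of the fingers, on their centre line; the grasp point (between the pads) lies 19 mm behind it; z points along the fingers, x is the direction in which the jaws open and shut, and the axes are right-handed (so a half turn about z gives the same grasp; the last joint's range is limited). The gripper opens to 85 mm and grips with 20 to 120 N. Pads are 22 mm wide; open, the fingers measure 114 mm over their backs; the gripper's body (76 mm by 85 mm) begins 54 mm behind the grasp point. The pads swing forward as they close: fully open they stand 13 mm farther back than shut.
Start: joints at [-1.275, 0.217, 1.613, -0, 1.311, -0.112], TCP at [247.891, -573.75, 231.3] pointing down, gripper open.
Joint ranges: [-2.75, 2.75], [-0.78, 2.1], [0.31, 2.55], [-1.13, 4.27], [0.13, 2.63], [-2.58, 2.58]. Speed limits (rad/s): [2.79, 2.79, 3.14, 3.14, 3.14, 3.14].

INTERFACE

Orientations are given as a rotation vector (axis times angle).
In Python, from bench import arm, get_image, camera_model gives the robot as it stands.
- The arm moves only by the tool apply_moves, never from a script. Its argument "rows" is one flat list of numbers, 7 for each row, row after row: the finger opening in cm, from 0 to 8.54, then the shift along the tool's x, y, z in cm, then the turn, a rotation vector about the tool's x, y, z in rad. In form: [hand, x, y, z, rx, ry, rz, hand, x, y, z, rx, ry, rz, ...]. A call has 1 to 10 rows; each row is the pose to reach, as a shift and turn from the pose commanded when the call began, along the tool's axes at that moment; what a row does not reach only later rows make up. A row lasts 1/8 s, in which the tool goes at most 62.5 mm and 10.7 degrees, less where a joint would pass 70% of its speed; a pose out of reach is approached as far as the arm can. A call with a gripper value outside its range is refused whole. The fingers move at their own pace and stop on an object; "force" is the grip in N (left out, the last holds). Time passes only in rows, so rows that repeat a pose let the fingers close. It gives the time, the measured TCP pose, the force and the opening at its end, in the units of the state.
- arm.sense(): the state, without advancing time (a new reading comes with each control period).
- get_image(name): name is "scene" or "top"; returns the picture (480x640x3 uint8, red, green, blue); there is no depth.
- camera_model(name): a dict with "K" (3x3 intrinsics, pixels), "R" (3x3) and "t" (3): a world point X has camera coordinates R X + t. Camera axes: x right, y down, z forward; pixel columns grow to the right and rows downward; lengths in mm; the calibration is good to about 2 mm. A picture is of the moment at which its call begins. camera_model takes no time and is no camera call.
- arm.job_done(): hands the job in, once; it reports no verdict.
The state is a dict: "clock": time; "joint_positions": joint angles; "joint_velocities": joint speeds; "joint_efforts": joint torques, N m; "position": TCP position; "tcp_rot": TCP orientation; "ft_force": force on the tool from outside, world axes, zero at the start; "torque": the same for the moment, N m; "width": finger opening in mm.
Only numpy, scipy, OpenCV 4.12 (cv2) and the standard library are available. Lean on these libraries where they do the work, as an engineer would, in place of code of your own. Each camera call takes 0.05 s, during which the arm holds its last target.

TASK

The four hole saws have been put away in each other's sockets: the big ones perch on sockets too small for them and the small ones stand loose in sockets too big. Swap them about so that every saw stands upright in the socket bored for its own size, largest saw in the largest bore and so on down, sunk right to the socket's floor and let go. The dark line let into the front of each block is as long as the saw that belongs there is wide; the plain block without a bore is free for setting a saw down on the way.

Things in the scene. Friction and masses are not known exactly. Their poses are not given: they have to be found in the camera images.
- saw_64: steel hole saw, the largest of four: 64 mm diameter cup 38 mm tall, standing mouth down, with a dark lock collar (18 mm diameter) from 38 to 48 mm above its underside and an upright hexagonal shank 11 mm thick from 48 to 88 mm, to be gripped from above by the shank. Origin: centre of its underside; z up along the shank. 300 g, may differ somewhat.
- saw_51: steel hole saw, the second largest of four: 51 mm diameter cup 38 mm tall, standing mouth down, with a dark lock collar (18 mm diameter) from 38 to 48 mm above its underside and an upright hexagonal shank 11 mm thick from 48 to 88 mm, to be gripped from above by the shank. Origin: centre of its underside; z up along the shank. 220 g, may differ somewhat.
- saw_32: steel hole saw, the second smallest of four: 32 mm diameter cup 38 mm tall, standing mouth down, with a dark lock collar (18 mm diameter) from 38 to 48 mm above its underside and an upright hexagonal shank 11 mm thick from 48 to 88 mm, to be gripped from above by the shank. Origin: centre of its underside; z up along the shank. 130 g, may differ somewhat.
- saw_22: steel hole saw, the smallest of four: 22 mm diameter cup 38 mm tall, standing mouth down, with a dark lock collar (18 mm diameter) from 38 to 48 mm above its underside and an upright hexagonal shank 11 mm thick from 48 to 88 mm, to be gripped from above by the shank. Origin: centre of its underside; z up along the shank. 90 g, may differ somewhat.
- socket_64: light wood block fixed in the carrier, 26 mm high, with a round blind bore of 72 mm diameter, largest of the four: home of the 64 mm hole saw. On its top, 50 mm in front of the bore's centre, a dark inlaid line 64 mm long. Bore floor 10 mm, block top 26 mm above the origin; mouth chamfered 2.5 mm. Origin: at the underside, below the bore's centre; z up, y along the row.
- socket_51: light wood block fixed in the carrier, 26 mm high, with a round blind bore of 59 mm diameter, second largest of the four: home of the 51 mm hole saw. On its top, 50 mm in front of the bore's centre, a dark inlaid line 51 mm long. Bore floor 10 mm, block top 26 mm above the origin; mouth chamfered 2.5 mm. Origin: at the underside, below the bore's centre; z up, y along the row.
- socket_32: light wood block fixed in the carrier, 26 mm high, with a round blind bore of 40 mm diameter, second smallest of the four: home of the 32 mm hole saw. On its top, 50 mm in front of the bore's centre, a dark inlaid line 32 mm long. Bore floor 10 mm, block top 26 mm above the origin; mouth chamfered 2.5 mm. Origin: at the underside, below the bore's centre; z up, y along the row.
- socket_22: light wood block fixed in the carrier, 26 mm high, with a round blind bore of 30 mm diameter, smallest of the four: home of the 22 mm hole saw. On its top, 50 mm in front of the bore's centre, a dark inlaid line 22 mm long. Bore floor 10 mm, block top 26 mm above the origin; mouth chamfered 2.5 mm. Origin: at the underside, below the bore's centre; z up, y along the row.
- blank_block: plain light wood block, no bore or line, fixed in the same row, empty at the start; flat top 26 mm above its origin (at the underside, 44 mm from the block's back; z up, y along the row). All five blocks are 88 mm wide, 104 mm front (-x) to back, in one row at 90 mm pitch in any order; the plywood carrier's 20 mm rim and front trough with small loose things lie below their tops.
Things that resemble listed ones, but are neither listed nor needed, are in the scene too. Leave any turquoise look-alike of the saw_64 alone.

How it is judged (in metres and radians):
At the end, for the whole second after the job is handed in: Each of the four hole saws stands in its own socket (64 in 72, 51 in 59, 32 in 40, 22 in 30 mm bore), its axis within 8 mm of the bore's centre, its underside within 3.5 mm of the bore's floor, upright within 0.12 rad, released and at rest (horizontal distance between saw_64 and socket_64 below 0.008 m and z of saw_64 in the frame of socket_64 between 0.006 and 0.0135 m and angle between each of saw_64, saw_51, saw_32, saw_22's own z axis and vertical below 0.12 rad and linear speed of each of saw_64, saw_51, saw_32, saw_22 below 0.02 m/s and angular speed of each of saw_64, saw_51, saw_32, saw_22 below 0.2 rad/s and horizontal distance between saw_51 and socket_51 below 0.008 m and z of saw_51 in the frame of socket_51 between 0.006 and 0.0135 m and horizontal distance between saw_32 and socket_32 below 0.008 m and z of saw_32 in the frame of socket_32 between 0.006 and 0.0135 m and horizontal distance between saw_22 and socket_22 below 0.008 m and z of saw_22 in the frame of socket_22 between 0.006 and 0.0135 m); the robot touches nothing.
It also fails if it takes over 120 s, if anything falls off the work surface, if the arm or the gripper's body presses on something with over 40 N, if the wrist force passes 120 N, or if a joint passes its speed limit or range.

## Working session

There is one attempt and no reset: what is moved stays moved. The work goes in short steps, Python scripts to look and compute and a tool call to move; the robot and the scene stay as the last step left them, time stands still between calls to the robot, and variables do not carry over. Pictures are saved under pics/ and viewed, and the job is handed in when it is done.

Besides the shell and the picture viewer there is one more tool, called after "Request:" as name(argument=value, ...) on one line, values as JSON. apply_moves: Moves the arm, as the interface text tells. Its arguments: {"type":"object","properties":{"rows":{"type":"array"},"force":{"type":"number"}},"required":["rows"]}

```bash
mkdir -p pics; ls; python3 - <<'E'
from bench import arm,get_image,camera_model
import cv2,numpy as np
for n in("scene","top"):
    cv2.imwrite(f"pics/{n}0.png",get_image(n)[:,:,::-1])
    m=camera_model(n);print(n,np.array(m["K"]).round(1).tolist(),np.array(m["R"]).round(4).tolist(),np.array(m["t"]).round(1).tolist())
s=arm.sense();print(s)
E
```

```text
pics
scene [[484.9, 0.0, 325.5], [0.0, 484.9, 235.4], [0.0, 0.0, 1.0]] [[-0.9016, -0.4325, 0.0117], [-0.3356, 0.6819, -0.6499], [0.2731, -0.5899, -0.7599]] [413.2, 241.4, 845.5]
top [[500.5, 0.0, 318.2], [0.0, 500.5, 238.5], [0.0, 0.0, 1.0]] [[0.0033, -0.9997, 0.0228], [-0.9847, -0.0073, -0.1738], [0.174, -0.0219, -0.9845]] [-55.4, 515.2, 877.6]
{'clock': 0.1, 'joint_positions': array([-1.27517166e+00,  2.17705947e-01,  1.61479350e+00, -2.21662147e-05,
        1.31129757e+00, -1.12222861e-01]), 'joint_velocities': array([ 7.52089272e-04, -3.41267501e-03, -3.34681459e-03,  7.19880631e-05,
        2.42783822e-04,  6.40987291e-04]), 'joint_efforts': array([-6.96108818e-04, -3.98077834e+01, -3.04971206e+01, -1.81665296e-04,
        4.24102909e-03, -1.56880742e-05]), 'position': array([ 247.68002472, -573.02025657,  230.07160305]), 'tcp_rot': array([-2.62412356,  1.72476735,  0.00268267]), 'ft_force': array([-0.04254302, -0.73889206,  0.02692793]), 'torque': array([-0.01483365, -0.02748901,  0.00661101]), 'width': 85.44779000496038}
```

View pics/scene0.png

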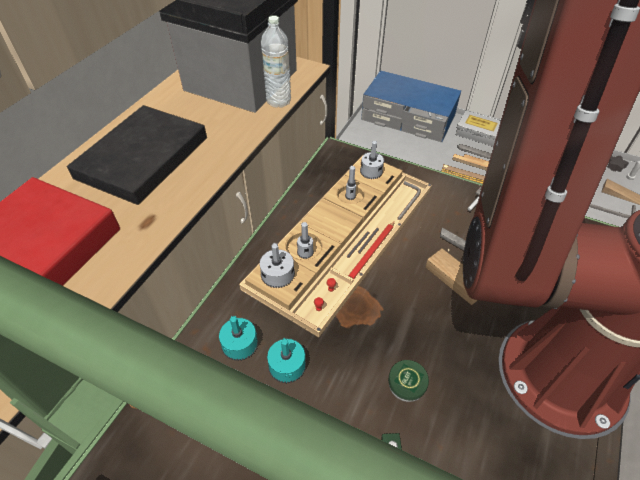

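View pics/top0.png

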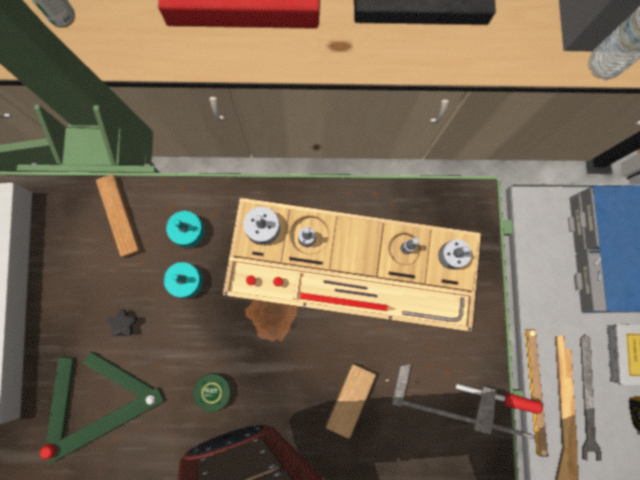

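```bash
python3 - <<'E'
import cv2
a=cv2.imread("pics/top0.png")[195:295,220:490]
cv2.imwrite("pics/t1.png",cv2.resize(a[:,:135],None,fx=5.9,fy=5.9,interpolation=cv2.INTER_CUBIC))
cv2.imwrite("pics/t2.png",cv2.resize(a[:,135:],None,fx=5.9,fy=5.9,interpolation=cv2.INTER_CUBIC))
b=cv2.imread("pics/scene0.png")[135:335,235:435]
cv2.imwrite("pics/s1.png",cv2.resize(b,None,fx=3,fy=3,interpolation=cv2.INTER_CUBIC))
E
```

```text
(no output)
```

View pics/t1.png

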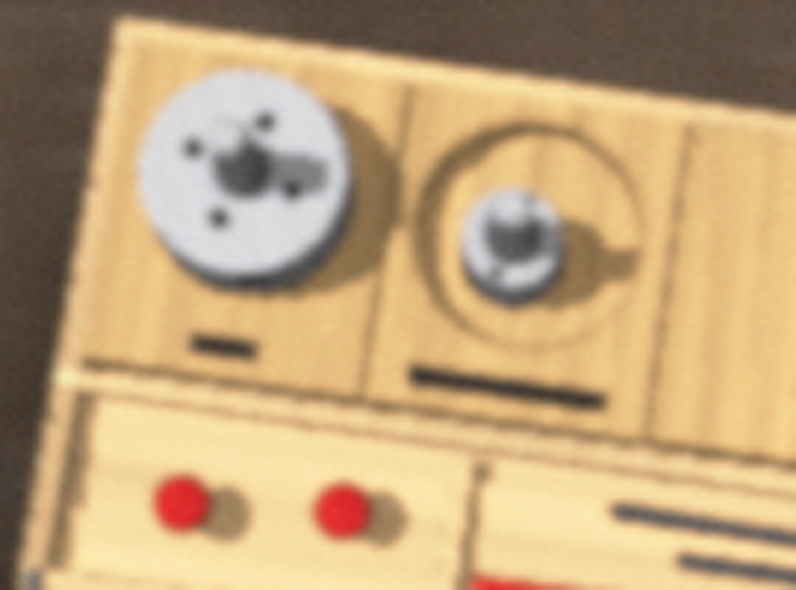

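View pics/t2.png

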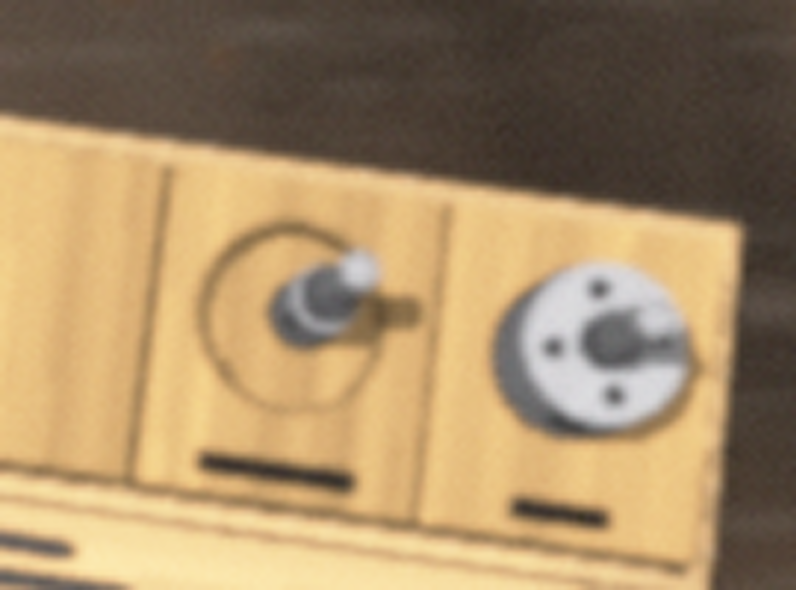

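View pics/s1.png

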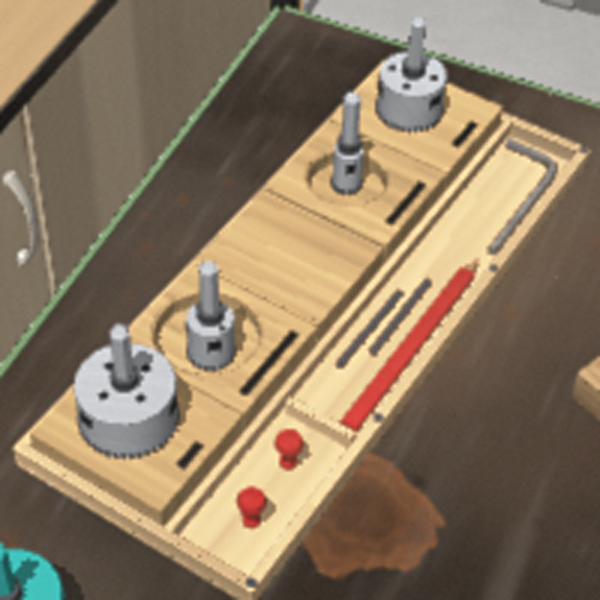

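```bash
cat > h.py <<'E'
import numpy as np,cv2
from scipy.optimize import least_squares
from scipy.spatial.transform import Rotation as Ro
from bench import arm,get_image,camera_model
C={n:{k:np.array(v) for k,v in camera_model(n).items()} for n in("scene","top")}
def proj(n,X):
    m=C[n];c=np.atleast_2d(X)@m["R"].T+m["t"];p=c@m["K"].T;return p[:,:2]/p[:,2:]
def ray(n,uv,z):
    m=C[n];d=m["R"].T@np.linalg.inv(m["K"])@np.array([*uv,1.]);o=-m["R"].T@m["t"];return o+d*(z-o[2])/d[2]
def tri(a,b):
    A=[];B=[]
    for n,uv in(("top",a),("scene",b)):
        m=C[n];d=m["R"].T@np.linalg.inv(m["K"])@np.array([*uv,1.]);d/=np.linalg.norm(d);o=-m["R"].T@m["t"]
        P=np.eye(3)-np.outer(d,d);A.append(P);B.append(P@o)
    x=np.linalg.lstsq(np.vstack(A),np.hstack(B),rcond=None)[0];return x
def un(p,o,s): return (np.array(p)+.5)/s-.5+np.array(o)
E
python3 - <<'E'
from h import *
t1=lambda *p:un(p,(220,195),5.9); t2=lambda *p:un(p,(355,195),5.9); s1=lambda *p:un(p,(235,135),3)
k=[2,1,-1,-2];L=[22,64,51,32]
T=[(t1(192,344),t1(256,350)),(t1(411,375),t1(606,403)),(t2(200,461),t2(353,482)),(t2(513,507),t2(608,519))]
S=[(s1(180,466),s1(202,443)),(s1(243,390),s1(296,334)),(s1(390,221),s1(424,184)),(s1(455,145),s1(477,122))]
for a,b in zip(T,S):
    print(*[tri(x,y).round(1) for x,y in zip(a,b)])
def pts(p):
    x,y,z,w=p;c,s=np.cos(w),np.sin(w);o=[]
    for kk,l in zip(k,L):
        for sg in(1,-1):
            a,b=-50,90*kk+sg*l/2;o.append([x+c*a-s*b,y+s*a+c*b,z])
    return np.array(o)
U={"top":np.array(T).reshape(-1,2),"scene":np.array(S).reshape(-1,2)}
f=lambda p,ns=("top","scene"):np.hstack([(proj(n,pts(p))-U[n]).ravel() for n in ns])
r=least_squares(f,[550,0,40,0]);print(r.x.round(3),np.abs(r.fun).reshape(2,8,2).mean(1))
x,y,z,w=r.x;print(r.fun.reshape(2,8,2).round(1).tolist())
for zz in(z,30,34,38):
    g=least_squares(lambda q:f([q[0],q[1],zz,q[2]],("top",)),[550,0,0]);print(zz,g.x.round(2),g.cost)
for kk in range(2,-3,-1):
    c=np.array([x-np.sin(w)*90*kk,y+np.cos(w)*90*kk,z]);print(kk,c.round(1),proj("top",c).round(1),proj("scene",c).round(1))
# turquoise, table z check: saws shank tip
for a,b in [((t1(228,130)),s1(120,331)),((t1(512,203)),s1(208,268)),((t2(360,268)),s1(350,98)),((t2(660,318)),s1(418,24))]:
    print("tip",tri(a,b).round(1))
E
```

```text
[489.7  69.6  33.6] [486.4  49.   34.8]
[479.9   0.6  36.3] [471.3 -60.9  31.4]
[ 453.4 -183.2   35.7] [ 446.7 -231.9   32.9]
[ 440.2 -282.    32.6] [ 435.1 -311.8   34.1]
[ 5.12518e+02 -1.25947e+02  3.35730e+01 -1.41000e-01] [[0.53699268 0.31273161]
 [0.37075012 0.53324007]]
[[[-0.3, -0.1], [0.6, 0.6], [-0.6, 0.0], [0.5, 0.3], [-0.3, 0.1], [1.0, 0.6], [-0.2, 0.1], [0.8, 0.6]], [[-0.1, 0.2], [-0.7, -0.1], [-0.4, 1.3], [-0.2, -0.9], [-0.7, 0.7], [-0.3, -0.7], [-0.0, -0.1], [-0.6, -0.3]]]
33.57321532957563 [ 5.1306e+02 -1.2561e+02 -1.4000e-01] 1.5307229320048608
30 [ 5.1346e+02 -1.2595e+02 -1.4000e-01] 1.4035283535155352
34 [ 5.1301e+02 -1.2557e+02 -1.4000e-01] 1.5944249861629574
38 [ 5.1256e+02 -1.2520e+02 -1.4000e-01] 2.7034178087123184
2 [537.8  52.3  33.6] [[262.1 227.5]] [[276.9 274.2]]
1 [525.2 -36.8  33.6] [[309.6 234.5]] [[303.9 244.4]]
0 [ 512.5 -125.9   33.6] [[357.2 241.5]] [[328.4 217.5]]
-1 [ 499.9 -215.1   33.6] [[404.8 248.5]] [[350.6 193. ]]
-2 [ 487.2 -304.2   33.6] [[452.5 255.5]] [[370.9 170.7]]
tip [538.1  50.8 121. ]
tip [521.  -31.  103.9]
tip [ 504.1 -220.3  103.6]
tip [ 487.5 -304.7  115.4]
```

```bash
python3 - <<'E'
from h import *
t1=lambda *p:un(p,(220,195),5.9); t2=lambda *p:un(p,(355,195),5.9); s1=lambda *p:un(p,(235,135),3)
D={"64":(t1(246,173),t1(226,131),s1(126,384),s1(120,330),34),"32":(t1(513,237),t1(513,203),s1(211,315),s1(208,268),18),
"22":(t2(312,295),t2(360,269),s1(348,151),s1(351,98),18),"51":(t2(607,347),t2(660,319),s1(412,77),s1(418,24),34)}
for n,(a,b,c,d,z) in D.items():
    print(n,"cupT",ray("top",a,z+38)[:2].round(1),"tipT",ray("top",b,z+88)[:2].round(1),"cupS",ray("scene",c,z+38)[:2].round(1),"tipS",ray("scene",d,z+88)[:2].round(1))
s=arm.sense();R=Ro.from_rotvec(s["tcp_rot"]).as_matrix();print(R.round(3))
E
```

```text
64 cupT [536.7  50.3] tipT [538.7  51.6] cupS [535.3  52.6] tipS [536.8  50.7]
32 cupT [520.4 -31.1] tipT [521.3 -31.1] cupS [520.  -32.5] tipS [519.4 -29.4]
22 cupT [ 503.6 -215.6] tipT [ 503.1 -219.8] cupS [ 501.7 -216.7] tipS [ 502.7 -218. ]
51 cupT [ 485.5 -302. ] tipT [ 486.4 -302.4] cupS [ 484.7 -296.3] tipS [ 484.7 -296.7]
[[ 0.397 -0.918 -0.001]
 [-0.918 -0.397  0.002]
 [-0.002 -0.    -1.   ]]
```

```bash
cat > mv.py <<'E'
import numpy as np
def d(c,yaw,t):
    x=np.array([np.cos(yaw),np.sin(yaw),0]);z=np.array([0,0,-1.]);y=np.cross(z,x);v=np.array(t)-np.array(c);return np.round([v@x/10,v@y/10,v@z/10],2)
E
python3 -c "
from mv import *
print(d((247.891,-573.75,231.3),-1.163,(520,-31,230)))"
```

```text
[-39.03 -46.5    0.13]
```

Request:
apply_moves(rows=[5, -39.0, -46.5, 0, 0, 0, -1.023, 5, -39.0, -46.5, 0, 0, 0, -1.023, 5, -39.0, -46.5, 0, 0, 0, -1.023, 5, -39.0, -46.5, 0, 0, 0, -1.023, 5, -39.0, -46.5, 0, 0, 0, -1.023, 5, -39.0, -46.5, 0, 0, 0, -1.023, 5, -39.0, -46.5, 0, 0, 0, -1.023, 5, -39.0, -46.5, 0, 0, 0, -1.023, 5, -39.0, -46.5, 0, 0, 0, -1.023, 5, -39.0, -46.5, 0, 0, 0, -1.023], force=40)

```text
clock: 1.35
position: [520.4, -28.7, 230.9]
tcp_rot: [-3.134, 0.217, 0.001]
ft_force: [0.1, -0.5, -0.4]
width: 49.9
```

```bash
python3 - <<'E'
from h import *
for n in("scene","top"): cv2.imwrite(f"pics/{n}1.png",get_image(n)[:,:,::-1])
s=arm.sense();print(s["position"],s["clock"],s["joint_positions"])
a=cv2.imread("pics/scene1.png")[80:330,200:450];cv2.imwrite("pics/s2.png",cv2.resize(a,None,fx=2.4,fy=2.4))
E
```

```text
[520.94221059 -27.51775612 230.85892209] 1.45 [-1.88325435e-01 -4.01662166e-03  1.85559436e+00  1.69699030e-03
  1.29046496e+00 -5.42149800e-02]
```

View pics/s2.png

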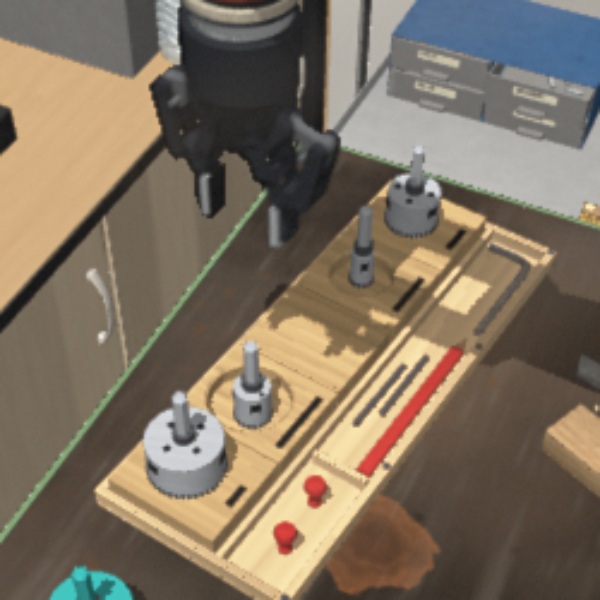

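View pics/top1.png

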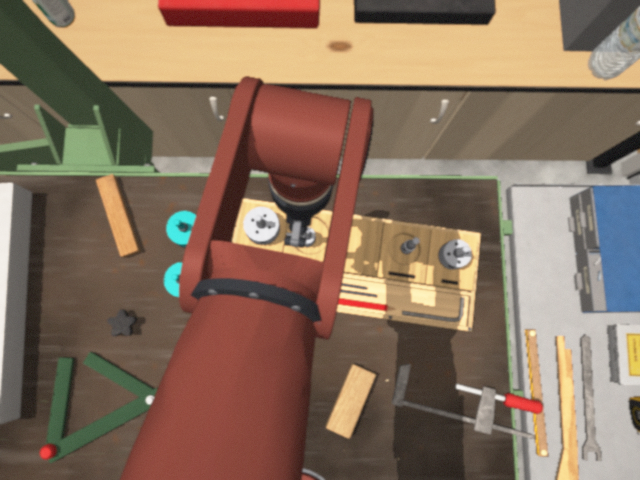

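Request:
apply_moves(rows=[5, 0, 0, 0, 0, 0, 0, 5, 0, 0, 0, 0, 0, 0])

```text
clock: 1.7
position: [519.5, -32.4, 231.0]
tcp_rot: [3.133, -0.222, -0.001]
ft_force: [-0.4, -0.7, -0.4]
width: 49.9
```

```bash
python3 - <<'E'
from h import *
s=arm.sense();print(s["position"],s["clock"],s["joint_positions"],s["joint_velocities"].round(3))
E
```

```text
[519.47485022 -32.4073107  230.9848981 ] 1.7 [-1.96913810e-01 -6.36447845e-03  1.85768816e+00 -5.09291225e-04
  1.29102754e+00 -5.52618790e-02] [-0.009 -0.004 -0.001  0.001 -0.001  0.002]
```

Request:
apply_moves(rows=[5, 0, 0, 6, 0, 0, 0, 5, 0, 0, 12, 0, 0, 0, 5, 0, 0, 16, 0, 0, 0, 5, 0, 0, 16, 0, 0, 0, 0.6, 0, 0, 16, 0, 0, 0, 0.6, 0, 0, 16, 0, 0, 0, 0.6, 0, 0, 16, 0, 0, 0, 0.6, 0, 0, 16, 0, 0, 0], force=40)

```text
clock: 2.7
position: [522.5, -32.0, 74.0]
tcp_rot: [3.133, -0.219, 0.008]
ft_force: [0.2, -1.3, 7.0]
width: 9.7
```

```bash
python3 - <<'E'
from h import *
cv2.imwrite(f"pics/scene2.png",get_image("scene")[:,:,::-1])
s=arm.sense();print(s["position"],s["width"],s["ft_force"])
a=cv2.imread("pics/scene2.png")[130:330,220:420];cv2.imwrite("pics/s3.png",cv2.resize(a,None,fx=3,fy=3))
E
```

```text
[522.53979307 -31.99056768  73.97148633] 9.858647771338317 [-0.73680565 -1.00543464  6.86178909]
```

View pics/s3.png

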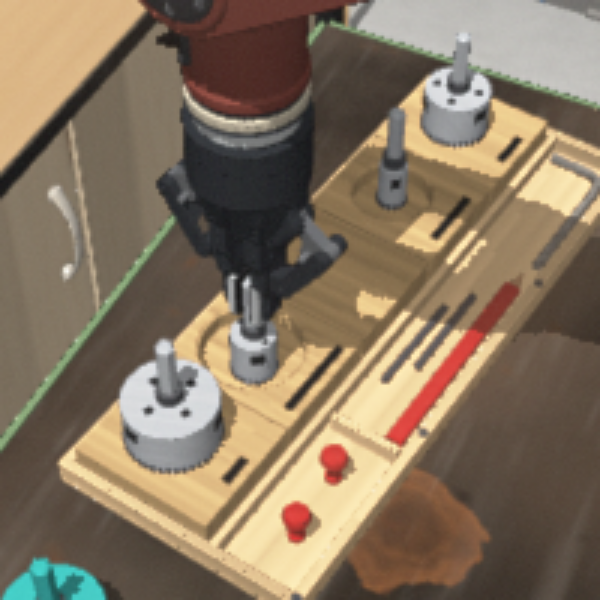

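```bash
python3 -c "
from mv import *
print(d((519.8,-31.3,71),-.14,(512.5,-126,71)))"
```

```text
[0.6  9.48 0.  ]
```

Request:
apply_moves(rows=[0.6, 0, 0, -3, 0, 0, 0, 0.6, 0, 0, -7, 0, 0, 0, 0.6, 0, 0, -7, 0, 0, 0, 0.6, 0, 0, -7, 0, 0, 0])

```text
clock: 3.25
position: [519.4, -31.1, 140.8]
tcp_rot: [-3.134, 0.219, 0.002]
ft_force: [-0.4, 0.4, -0.7]
width: 9.6
```

```bash
python3 - <<'E'
from h import *
cv2.imwrite(f"pics/scene3.png",get_image("scene")[:,:,::-1])
s=arm.sense();print(s["position"],s["width"],s["ft_force"],Ro.from_rotvec(s["tcp_rot"]).as_matrix()[:,2])
a=cv2.imread("pics/scene3.png")[100:300,220:420];cv2.imwrite("pics/s4.png",cv2.resize(a,None,fx=3,fy=3))
E
```

```text
[518.76059437 -30.96002123 139.94090653] 9.44589551687341 [-0.49746803  0.1576223  -1.22298911] [-2.74463301e-03  6.15252435e-04 -9.99996044e-01]
```

View pics/s4.png

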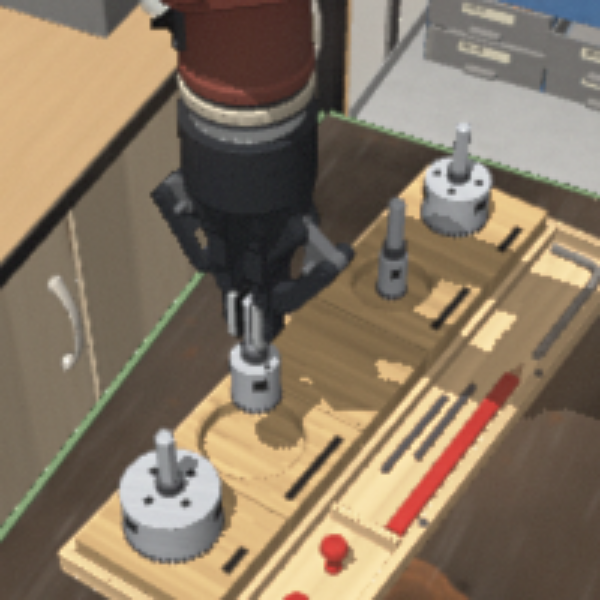

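```bash
python3 - <<'E'
from h import *
uv=un((256,357),(220,100),3)
print(uv)
for z in(115,120,125,130): print(z,ray("scene",uv,z).round(1), proj("scene",[519,-31,z]))
E
```

```text
[305.         218.66666667]
115 [520.  -35.3 115. ] [[304.45735801 220.32956174]]
120 [517.8 -31.2 120. ] [[304.40078114 218.54348367]]
125 [515.7 -27.2 125. ] [[304.34373206 216.74249851]]
130 [513.5 -23.2 130. ] [[304.28620484 214.92641885]]
```

Request:
apply_moves(rows=[0.6, 0, 3, 0, 0, 0, 0, 0.6, 0, 6.5, 0, 0, 0, 0, 0.6, 0.6, 9.5, 0, 0, 0, 0, 0.6, 0.6, 9.5, 0, 0, 0, 0, 0.6, 0.6, 9.5, 2.5, 0, 0, 0, 0.6, 0.6, 9.5, 4, 0, 0, 0, 0.6, 0.6, 9.5, 4.5, 0, 0, 0, 0.6, 0.6, 9.5, 4.8, 0, 0, 0, 0.6, 0.6, 9.5, 4.8, 0, 0, 0])

```text
clock: 4.42
position: [513.1, -126.1, 93.6]
tcp_rot: [3.134, -0.219, 0.001]
ft_force: [-1.0, -0.4, 0.1]
width: 9.4
```

Request:
apply_moves(rows=[0.6, 0, 0, 0.1, 0, 0, 0, 0.6, 0, 0, 0.2, 0, 0, 0, 0.6, 0, 0, 0.2, 0, 0, 0])

```text
clock: 4.8
position: [512.8, -126.3, 91.4]
tcp_rot: [3.134, -0.22, 0.0]
ft_force: [-0.1, -0.2, -0.4]
width: 10.0
```

Request:
apply_moves(rows=[0.6, 0, 0, 0.1, 0, 0, 0, 0.6, 0, 0, 0.2, 0, 0, 0, 0.6, 0, 0, 0.2, 0, 0, 0])

```text
clock: 5.18
position: [512.9, -126.3, 90.0]
tcp_rot: [3.134, -0.22, 0.0]
ft_force: [-2.0, 0.1, 3.8]
width: 9.6
```

Request:
apply_moves(rows=[2.5, 0, 0, 0, 0, 0, 0, 4, 0, 0, 0, 0, 0, 0, 5, 0, 0, 0, 0, 0, 0, 5, 0, 0, -4, 0, 0, 0, 5, 0, 0, -10, 0, 0, 0, 5, 0, 0, -14, 0, 0, 0, 5, 0, 0, -14, 0, 0, 0])

```text
clock: 6.05
position: [515.8, -127.3, 234.3]
tcp_rot: [3.131, -0.219, 0.015]
ft_force: [0.7, -0.0, -0.0]
width: 50.0
```

```bash
python3 - <<'E'
from h import *
for n in("scene","top"): cv2.imwrite(f"pics/{n}4.png",get_image(n)[:,:,::-1])
s=arm.sense();print(s["position"],s["width"],s["ft_force"])
a=cv2.imread("pics/scene4.png")[130:330,235:435];cv2.imwrite("pics/s5.png",cv2.resize(a,None,fx=3,fy=3))
a=cv2.imread("pics/top4.png")[195:295,220:490];cv2.imwrite("pics/t5.png",cv2.resize(a,None,fx=2.95,fy=2.95))
E
```

```text
[ 512.65828481 -126.1858205   229.18545259] 49.77812576680097 [ 0.00512014 -0.31397928 -1.42364914]
```

View pics/s5.png

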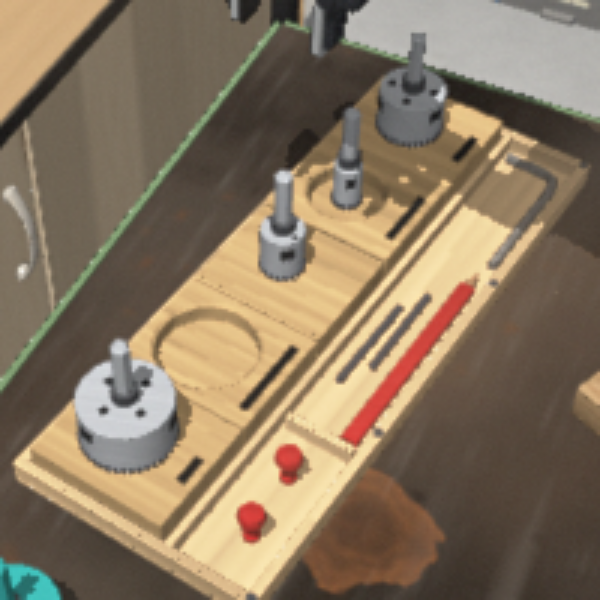

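View pics/t5.png

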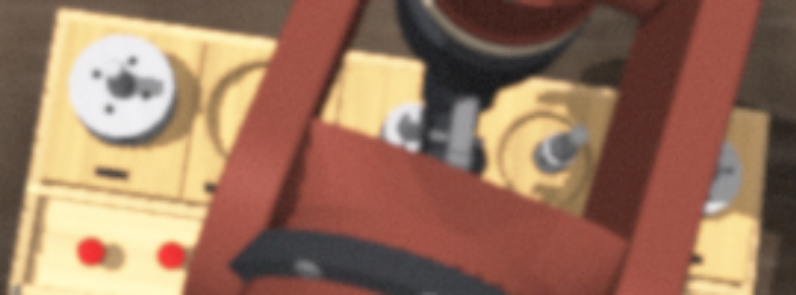

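```bash
python3 -c "
from mv import *
print(d((512.5,-126.2,229.3),-.14,(537,51,88)))
print(d((537,51,88),-.14,(525.2,-36.8,88)))
from h import *
print(ray('scene',un((284,175),(235,130),3),122),ray('scene',un((283,232),(235,130),3),72), ray('scene',un((120,346),(235,130),3),122),ray('scene',un((126,400),(235,130),3),72))"
```

```text
[ -0.05 -17.89  14.13]
[0.06 8.86 0.  ]
[ 511.38718625 -124.71561102  122.        ] [ 509.35794996 -120.88388854   72.        ] [536.44243819  51.33788424 122.        ] [534.95196683  53.2953487   72.        ]
```

Request:
apply_moves(rows=[5, 0, -6, 0, 0, 0, 0, 5, 0, -12, 0, 0, 0, 0, 5, 0, -16, 0, 0, 0, 0, 5, 0, -17.9, 0, 0, 0, 0, 5, 0, -17.9, 2, 0, 0, 0, 5, 0, -17.9, 7, 0, 0, 0, 5, 0, -17.9, 12, 0, 0, 0, 5, 0, -17.9, 14.0, 0, 0, 0, 5, 0, -17.9, 14.1, 0, 0, 0, 5, 0, -17.9, 14.1, 0, 0, 0])

```text
clock: 7.4
position: [538.2, 50.5, 88.7]
tcp_rot: [3.134, -0.221, 0.001]
ft_force: [0.7, 0.4, 0.2]
width: 50.0
```

Request:
apply_moves(rows=[0.6, 0, 0, 0, 0, 0, 0, 0.6, 0, 0, 0, 0, 0, 0, 0.6, 0, 0, 0, 0, 0, 0, 0.6, 0, 0, 0, 0, 0, 0, 0.6, 0, 0, 0, 0, 0, 0], force=60)

```text
clock: 8.02
position: [538.6, 51.0, 89.6]
tcp_rot: [3.134, -0.219, 0.003]
ft_force: [-1.5, 0.4, 6.3]
width: 9.1
```

Request:
apply_moves(rows=[0.6, 0, 0, -1, 0, 0, 0, 0.6, 0, 0, -3, 0, 0, 0, 0.6, 0, 0, -4, 0, 0, 0, 0.6, 0, 0, -4, 0, 0, 0, 0.6, 0, 0, -4, 0, 0, 0])

```text
clock: 8.65
position: [537.0, 51.0, 127.5]
tcp_rot: [3.134, -0.22, -0.002]
ft_force: [-0.7, -0.6, -2.6]
width: 9.1
```

```bash
python3 - <<'E'
from h import *
for n in("scene","top"): cv2.imwrite(f"pics/{n}5.png",get_image(n)[:,:,::-1])
s=arm.sense();print(s["position"],s["width"],s["ft_force"])
a=cv2.imread("pics/scene5.png")[130:330,205:405];cv2.imwrite("pics/s6.png",cv2.resize(a,None,fx=3,fy=3))
a=cv2.imread("pics/top5.png")[180:315,220:355];cv2.imwrite("pics/t6.png",cv2.resize(a,None,fx=4,fy=4))
E
```

```text
[536.9144629   51.02189408 127.27091762] 9.092668023310873 [-0.51213651  0.07442577 -3.37906037]
```

View pics/s6.png

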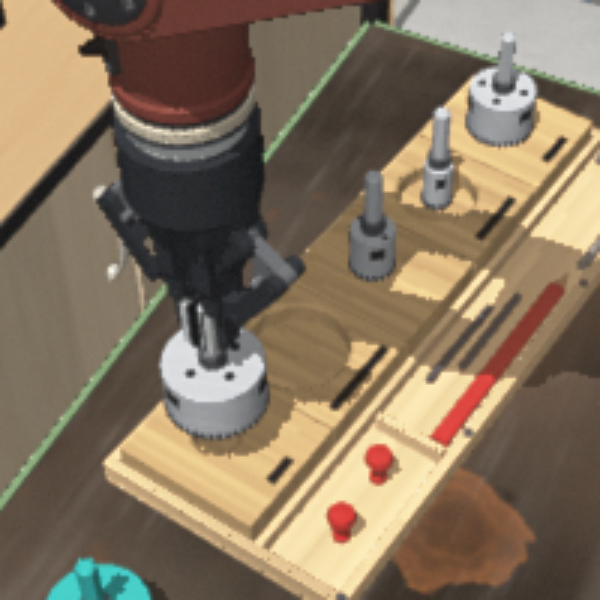

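View pics/t6.png

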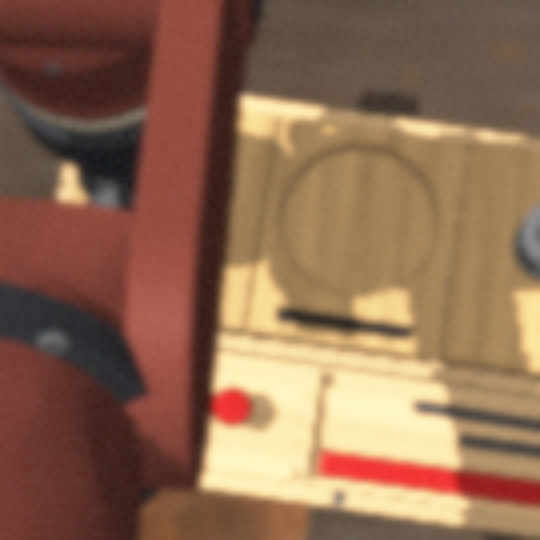

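Request:
apply_moves(rows=[0.6, 0, 4, 0, 0, 0, 0, 0.6, 0, 8, 0, 0, 0, 0, 0.6, 0, 8.9, 0, 0, 0, 0, 0.6, 0, 8.9, 0, 0, 0, 0, 0.6, 0, 8.9, 1.5, 0, 0, 0, 0.6, 0, 8.9, 3, 0, 0, 0, 0.6, 0, 8.9, 3.5, 0, 0, 0, 0.6, 0, 8.9, 3.5, 0, 0, 0])

```text
clock: 9.75
position: [524.5, -36.5, 92.1]
tcp_rot: [-3.134, 0.219, 0.004]
ft_force: [-0.1, -0.1, -2.3]
width: 9.0
```

Request:
apply_moves(rows=[0.6, 0, 0, 0.4, 0, 0, 0, 0.6, 0, 0, 0.8, 0, 0, 0, 0.6, 0, 0, 1.2, 0, 0, 0])

```text
clock: 10.12
position: [525.5, -37.2, 81.3]
tcp_rot: [3.134, -0.22, 0.001]
ft_force: [0.2, -0.5, -2.8]
width: 9.1
```

Request:
apply_moves(rows=[0.6, 0, 0, 0.3, 0, 0, 0, 0.6, 0, 0, 0.6, 0, 0, 0, 0.6, 0, 0, 0.8, 0, 0, 0, 0.6, 0, 0, 0.8, 0, 0, 0])

```text
clock: 10.62
position: [525.4, -37.1, 73.7]
tcp_rot: [3.134, -0.22, -0.0]
ft_force: [-1.4, 0.8, 0.9]
width: 8.8
```

Request:
apply_moves(rows=[2.5, 0, 0, 0, 0, 0, 0, 4, 0, 0, 0, 0, 0, 0, 5, 0, 0, 0, 0, 0, 0, 5, 0, 0, -4, 0, 0, 0, 5, 0, 0, -10, 0, 0, 0, 5, 0, 0, -15.7, 0, 0, 0, 5, 0, 0, -15.7, 0, 0, 0])

```text
clock: 11.5
position: [529.7, -37.9, 237.4]
tcp_rot: [3.132, -0.219, 0.021]
ft_force: [0.5, -0.3, -0.3]
width: 49.7
```

```bash
python3 - <<'E'
from h import *
from mv import d
print(d((525.1,-37.1,230.3),-.14,(503,-218,72)),d((503,-218,72),-.14,(538,52.3,72)))
for n in("scene",): cv2.imwrite(f"pics/{n}6.png",get_image(n)[:,:,::-1])
s=arm.sense();print(s["position"],s["width"],s["ft_force"])
a=cv2.imread("pics/scene6.png")[130:330,235:435];cv2.imwrite("pics/s7.png",cv2.resize(a,None,fx=3,fy=3))
E
```

```text
[ 0.34 18.22 15.83] [ -0.31 -27.25   0.  ]
[527.48501566 -37.52990742 233.76615991] 49.92682070214433 [-0.77400371 -1.00817719 -0.15919556]
```

View pics/s7.png

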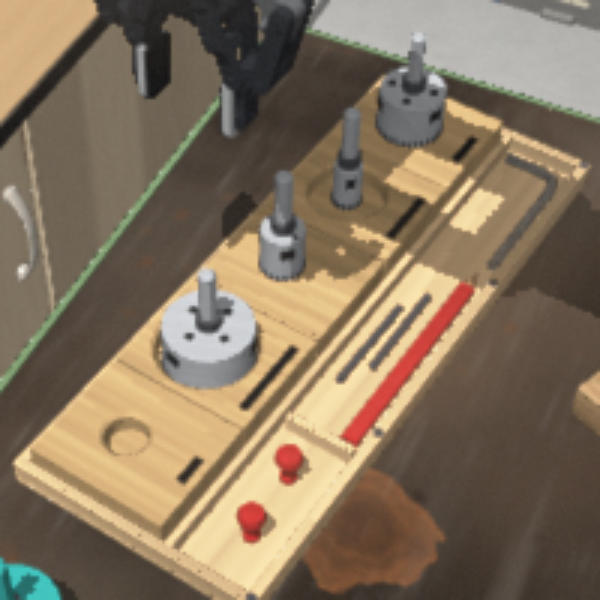

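Request:
apply_moves(rows=[5, 0.3, 6, 0, 0, 0, 0, 5, 0.3, 12, 0, 0, 0, 0, 5, 0.3, 17, 0, 0, 0, 0, 5, 0.3, 18.2, 0, 0, 0, 0, 5, 0.3, 18.2, 2, 0, 0, 0, 5, 0.3, 18.2, 7, 0, 0, 0, 5, 0.3, 18.2, 12, 0, 0, 0, 5, 0.3, 18.2, 15.5, 0, 0, 0, 5, 0.3, 18.2, 15.8, 0, 0, 0, 5, 0.3, 18.2, 15.8, 0, 0, 0])

```text
clock: 12.8
position: [503.1, -217.3, 72.5]
tcp_rot: [-3.134, 0.219, 0.0]
ft_force: [-0.3, -0.2, 0.8]
width: 49.9
```

Request:
apply_moves(rows=[0.6, 0, 0, 0, 0, 0, 0, 0.6, 0, 0, 0, 0, 0, 0, 0.6, 0, 0, 0, 0, 0, 0, 0.6, 0, 0, 0, 0, 0, 0, 0.6, 0, 0, 0, 0, 0, 0], force=40)

```text
clock: 13.42
position: [504.1, -218.5, 74.1]
tcp_rot: [3.133, -0.22, 0.004]
ft_force: [-0.7, 0.1, 6.6]
width: 9.4
```

```bash
python3 - <<'E'
from h import *
for n in("scene","top"): cv2.imwrite(f"pics/{n}7.png",get_image(n)[:,:,::-1])
s=arm.sense();print(s["position"],s["width"],s["ft_force"])
a=cv2.imread("pics/scene7.png")[250:310,240:300];cv2.imwrite("pics/s8.png",cv2.resize(a,None,fx=8,fy=8,interpolation=cv2.INTER_CUBIC))
a=cv2.imread("pics/top7.png")[195:295,220:355];cv2.imwrite("pics/t8.png",cv2.resize(a,None,fx=5.9,fy=5.9,interpolation=cv2.INTER_CUBIC))
E
```

```text
[ 504.08298446 -218.43888605   74.09555738] 9.441307701127116 [-1.07270069  0.86800013  6.92747932]
```

View pics/s8.png

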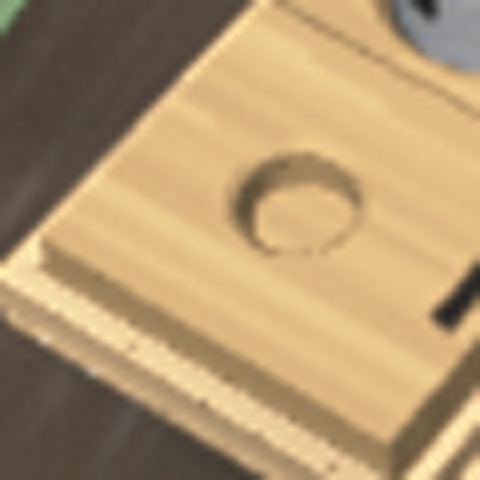

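View pics/t8.png

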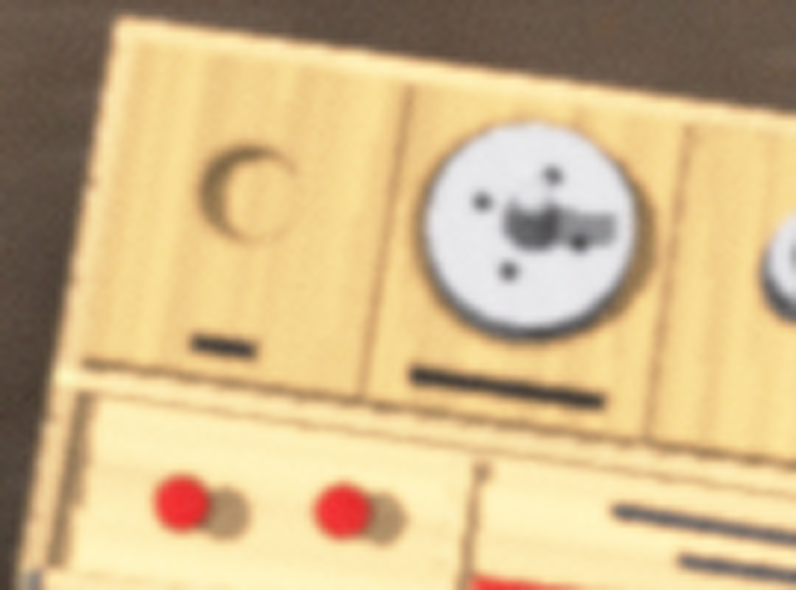

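View pics/scene7.png

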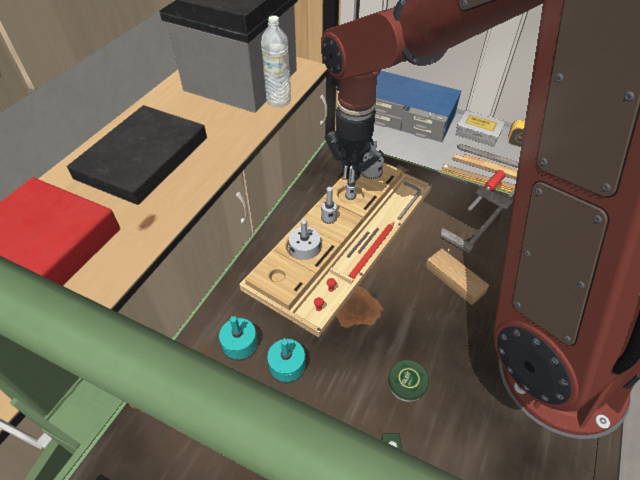

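```bash
python3 -c "
from mv import d
print(d((502.7,-217.7,72.3),-.14,(537.8,52.7,72)))"
```

```text
[ -0.3  -27.27   0.03]
```

Request:
apply_moves(rows=[0.6, 0, 0, -2, 0, 0, 0, 0.6, 0, 0, -6, 0, 0, 0, 0.6, 0, 0, -11, 0, 0, 0, 0.6, 0, 0, -13, 0, 0, 0, 0.6, 0, 0, -13, 0, 0, 0])

```text
clock: 14.15
position: [504.2, -218.5, 204.6]
tcp_rot: [3.132, -0.22, 0.007]
ft_force: [-1.0, 1.0, -0.8]
width: 9.5
```

```bash
python3 - <<'E'
from h import *
for n in("scene",): cv2.imwrite(f"pics/{n}8.png",get_image(n)[:,:,::-1])
s=arm.sense();print(s["position"],s["width"],s["ft_force"])
a=cv2.imread("pics/scene8.png")[80:240,280:440];cv2.imwrite("pics/s9.png",cv2.resize(a,None,fx=3.5,fy=3.5))
E
```

```text
[ 502.97510617 -217.8443272   202.51364049] 10.131135128331222 [-1.08458334  0.17800361 -0.20820955]
```

View pics/s9.png

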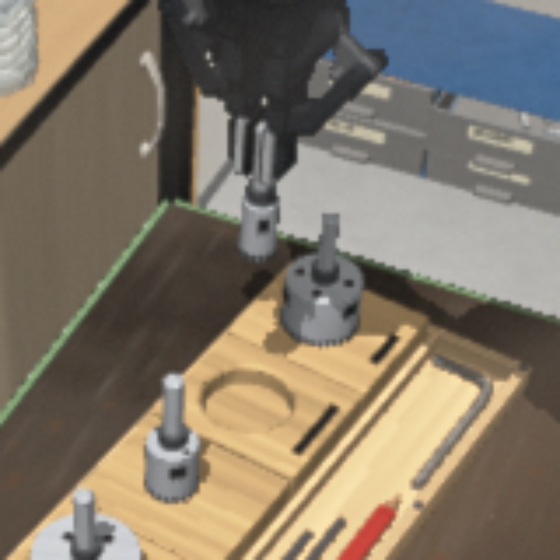

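Request:
apply_moves(rows=[0.6, 0, -5, 0, 0, 0, 0, 0.6, -0.1, -11, 0, 0, 0, 0, 0.6, -0.2, -17, 0, 0, 0, 0, 0.6, -0.3, -23, 0, 0, 0, 0, 0.6, -0.3, -26.5, 0, 0, 0, 0, 0.6, -0.3, -27.3, 0, 0, 0, 0, 0.6, -0.3, -27.3, 0, 0, 0, 0, 0.6, -0.3, -27.3, 4, 0, 0, 0, 0.6, -0.3, -27.3, 8, 0, 0, 0, 0.6, -0.3, -27.3, 9, 0, 0, 0])

```text
clock: 15.45
position: [534.8, 51.5, 108.6]
tcp_rot: [3.133, -0.223, -0.012]
ft_force: [-0.5, -0.5, -0.2]
width: 9.5
```

Request:
apply_moves(rows=[0.6, 0, 0, 0.5, 0, 0, 0, 0.6, 0, 0, 0.5, 0, 0, 0])

```text
clock: 15.7
position: [539.1, 52.5, 108.4]
tcp_rot: [3.134, -0.221, 0.003]
ft_force: [0.5, -0.5, -0.2]
width: 9.8
```

```bash
python3 - <<'E'
from h import *
for n in("scene","top"): cv2.imwrite(f"pics/{n}9.png",get_image(n)[:,:,::-1])
s=arm.sense();print(s["position"],s["width"],s["ft_force"])
a=cv2.imread("pics/scene9.png")[220:320,230:330];cv2.imwrite("pics/s10.png",cv2.resize(a,None,fx=6,fy=6,interpolation=cv2.INTER_CUBIC))
E
```

```text
[539.45608747  52.77456678 109.02017455] 9.83314274982368 [ 0.3232573  -0.66861319 -1.07642215]
```

View pics/s10.png

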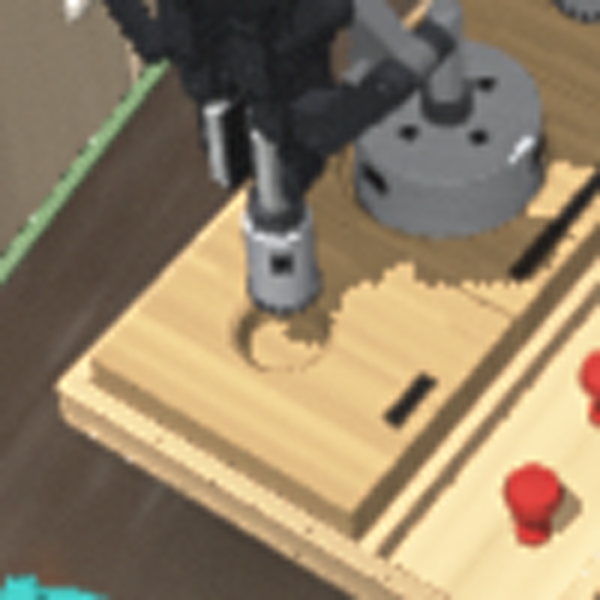

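Request:
apply_moves(rows=[0.6, 0, 0, 0.6, 0, 0, 0, 0.6, 0, 0, 1.2, 0, 0, 0, 0.6, 0, 0, 1.6, 0, 0, 0, 0.6, 0, 0, 2.0, 0, 0, 0, 0.6, 0, 0, 2.2, 0, 0, 0])

```text
clock: 16.42
position: [537.8, 53.1, 84.8]
tcp_rot: [3.134, -0.22, -0.001]
ft_force: [-0.3, 0.3, -1.1]
width: 9.6
```

Request:
apply_moves(rows=[0.6, 0, 0, 0.4, 0, 0, 0, 0.6, 0, 0, 0.7, 0, 0, 0, 0.6, 0, 0, 1.0, 0, 0, 0, 0.6, 0, 0, 1.2, 0, 0, 0, 0.6, 0, 0, 1.2, 0, 0, 0])

```text
clock: 17.05
position: [538.3, 53.0, 74.1]
tcp_rot: [3.134, -0.22, -0.0]
ft_force: [-1.9, 0.6, 4.3]
width: 9.2
```

Request:
apply_moves(rows=[2.5, 0, 0, 0, 0, 0, 0, 4, 0, 0, 0, 0, 0, 0, 5, 0, 0, 0, 0, 0, 0, 5, 0, 0, -4, 0, 0, 0, 5, 0, 0, -10, 0, 0, 0, 5, 0, 0, -15.7, 0, 0, 0, 5, 0, 0, -15.7, 0, 0, 0])

```text
clock: 17.92
position: [542.4, 52.9, 237.2]
tcp_rot: [-3.133, 0.22, -0.021]
ft_force: [0.0, 0.7, -0.2]
width: 50.3
```

```bash
python3 - <<'E'
from h import *
from mv import d
print(d((537.8,53,230.3),-.14,(485.5,-300,88.5)))
for n in("scene","top"): cv2.imwrite(f"pics/{n}10.png",get_image(n)[:,:,::-1])
a=cv2.imread("pics/scene10.png")[130:330,235:435];cv2.imwrite("pics/s11.png",cv2.resize(a,None,fx=3,fy=3))
a=cv2.imread("pics/top10.png")[195:295,355:490];cv2.imwrite("pics/t11.png",cv2.resize(a,None,fx=5.9,fy=5.9,interpolation=cv2.INTER_CUBIC))
E
```

```text
[-0.25 35.68 14.18]
```

View pics/s11.png

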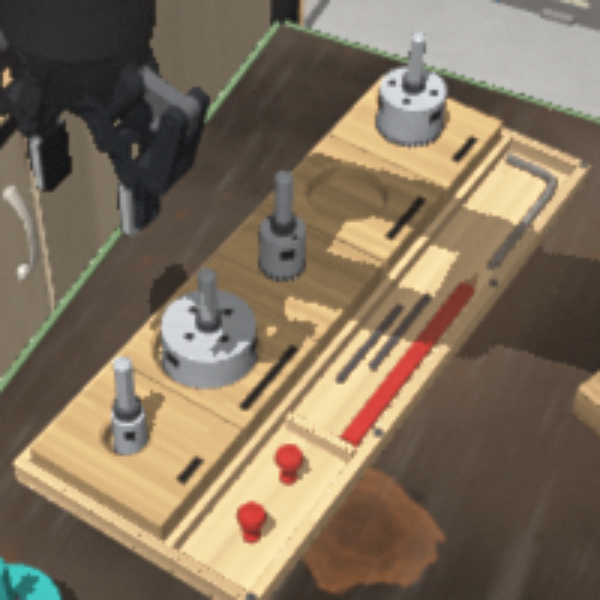

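View pics/t11.png

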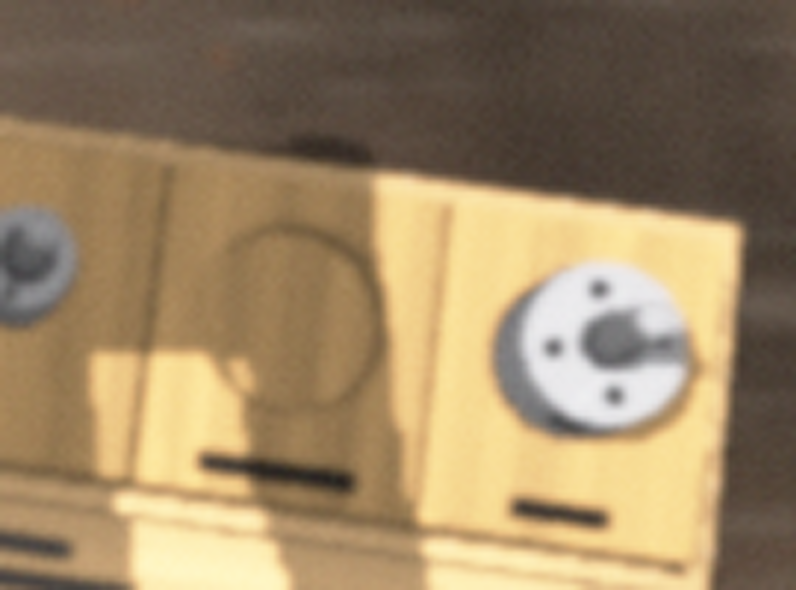

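Request:
apply_moves(rows=[5, 0, 5, 0, 0, 0, 0, 5, 0, 11, 0, 0, 0, 0, 5, 0, 17, 0, 0, 0, 0, 5, 0, 23, 0, 0, 0, 0, 5, -0.2, 29, 0, 0, 0, 0, 5, -0.2, 34, 0, 0, 0, 0, 5, -0.2, 35.7, 0, 0, 0, 0, 5, -0.2, 35.7, 0, 0, 0, 0, 5, -0.2, 35.7, 4, 0, 0, 0, 5, -0.2, 35.7, 8, 0, 0, 0])

```text
clock: 19.27
position: [486.8, -298.1, 149.3]
tcp_rot: [-3.133, 0.217, -0.001]
ft_force: [0.1, -0.3, -1.5]
width: 50.1
```

Request:
apply_moves(rows=[5, 0, 0, 0, 0, 0, 0, 5, 0, 0, 3, 0, 0, 0, 5, 0, 0, 5.5, 0, 0, 0, 5, 0, 0, 6.2, 0, 0, 0, 5, 0, 0, 6.2, 0, 0, 0, 0.6, 0, 0, 6.2, 0, 0, 0, 0.6, 0, 0, 6.2, 0, 0, 0, 0.6, 0, 0, 6.2, 0, 0, 0, 0.6, 0, 0, 6.2, 0, 0, 0, 0.6, 0, 0, 6.2, 0, 0, 0], force=60)

```text
clock: 20.52
position: [487.3, -300.9, 89.6]
tcp_rot: [3.133, -0.22, 0.003]
ft_force: [1.4, 0.6, 5.4]
width: 8.9
```

Request:
apply_moves(rows=[0.6, 0, 0, -1, 0, 0, 0, 0.6, 0, 0, -3, 0, 0, 0, 0.6, 0, 0, -4, 0, 0, 0, 0.6, 0, 0, -4, 0, 0, 0, 0.6, 0, 0, -4, 0, 0, 0])

```text
clock: 21.15
position: [485.9, -300.0, 128.0]
tcp_rot: [-3.134, 0.22, 0.001]
ft_force: [-1.0, 0.5, -2.1]
width: 9.4
```

```bash
python3 - <<'E'
from h import *
for n in("scene","top"): cv2.imwrite(f"pics/{n}11.png",get_image(n)[:,:,::-1])
s=arm.sense();print(s["position"],s["width"],s["ft_force"])
a=cv2.imread("pics/scene11.png")[80:230,300:450];cv2.imwrite("pics/s12.png",cv2.resize(a,None,fx=4,fy=4))
a=cv2.imread("pics/top11.png")[180:310,370:500];cv2.imwrite("pics/t12.png",cv2.resize(a,None,fx=4.5,fy=4.5,interpolation=cv2.INTER_CUBIC))
E
```

```text
[ 485.65380055 -299.77793671  127.49386061] 9.098034036245782 [-0.67380308  0.04459107 -2.25099894]
```

View pics/s12.png

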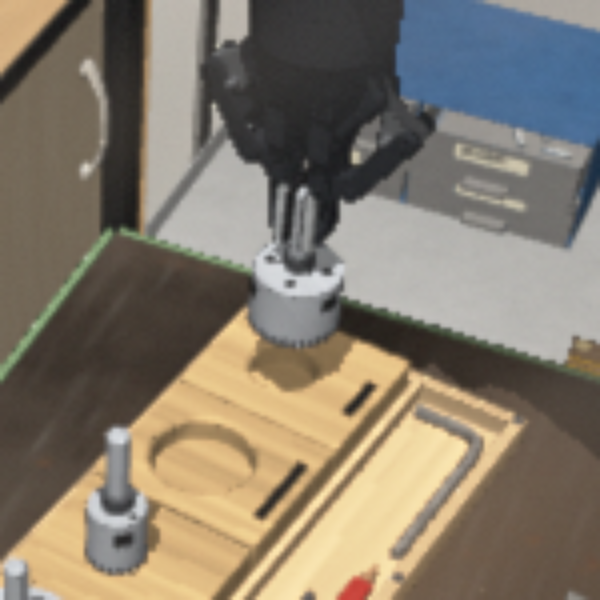

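View pics/t12.png

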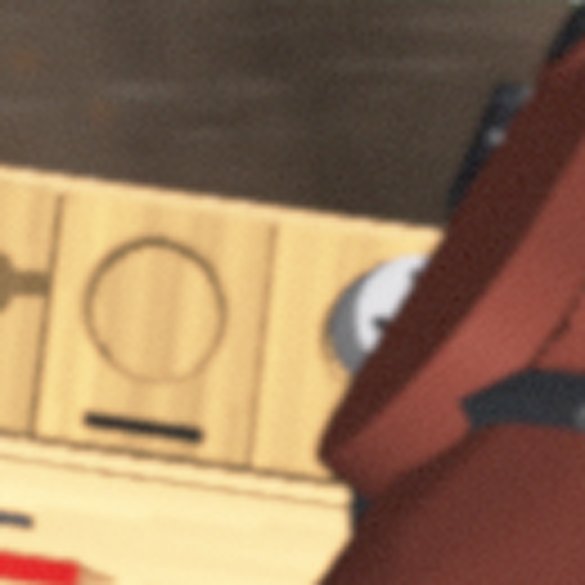

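```bash
python3 - <<'E'
from h import *
from mv import d
print(ray("top",un((357,307),(370,180),4.5),110), ray("scene",un((298,270),(300,80),4),110),proj("top",[485.7,-300,110]),proj("scene",[485.7,-300,110]))
print(d((485.6,-300,0),-.14,(500,-214,0)))
E
```

```text
[ 489.47011025 -276.09595675  110.        ] [ 483.38647293 -296.86660541  110.        ] [[462.85943948 250.09536961]] [[373.68193755 146.01119368]]
[ 0.23 -8.72  0.  ]
```

Request:
apply_moves(rows=[0.6, 0, -4, 0, 0, 0, 0, 0.6, 0.2, -8, 0, 0, 0, 0, 0.6, 0.2, -8.8, 0, 0, 0, 0, 0.6, 0.2, -8.8, 0, 0, 0, 0, 0.6, 0.2, -8.8, 1.5, 0, 0, 0, 0.6, 0.2, -8.8, 3, 0, 0, 0, 0.6, 0.2, -8.8, 3.5, 0, 0, 0, 0.6, 0.2, -8.8, 3.5, 0, 0, 0])

```text
clock: 22.25
position: [499.7, -213.3, 92.1]
tcp_rot: [-3.133, 0.221, 0.003]
ft_force: [0.7, 0.1, -1.6]
width: 9.1
```

Request:
apply_moves(rows=[0.6, 0, 0, 0.4, 0, 0, 0, 0.6, 0, 0, 0.8, 0, 0, 0, 0.6, 0, 0, 1.2, 0, 0, 0])

```text
clock: 22.62
position: [500.7, -213.4, 81.3]
tcp_rot: [3.134, -0.22, 0.001]
ft_force: [0.5, 0.7, -1.9]
width: 9.3
```

Request:
apply_moves(rows=[0.6, 0, 0, 0.3, 0, 0, 0, 0.6, 0, 0, 0.6, 0, 0, 0, 0.6, 0, 0, 0.8, 0, 0, 0, 0.6, 0, 0, 0.8, 0, 0, 0])

```text
clock: 23.12
position: [500.5, -213.3, 73.6]
tcp_rot: [-3.134, 0.22, 0.0]
ft_force: [-1.4, 1.8, 1.3]
width: 8.7
```

Request:
apply_moves(rows=[2.5, 0, 0, 0, 0, 0, 0, 4, 0, 0, 0, 0, 0, 0, 5, 0, 0, 0, 0, 0, 0, 5, 0, 0, -4, 0, 0, 0, 5, 0, 0, -10, 0, 0, 0, 5, 0, 0, -15.7, 0, 0, 0, 5, 0, 0, -15.7, 0, 0, 0])

```text
clock: 24.0
position: [504.4, -215.6, 237.5]
tcp_rot: [3.128, -0.219, 0.02]
ft_force: [0.5, 0.9, -0.1]
width: 50.2
```

```bash
python3 - <<'E'
from h import *
from mv import d
for n in("scene","top"): cv2.imwrite(f"pics/{n}12.png",get_image(n)[:,:,::-1])
a=cv2.imread("pics/scene12.png")[130:330,235:435];cv2.imwrite("pics/s13.png",cv2.resize(a,None,fx=3,fy=3))
a=cv2.imread("pics/top11.png")[180:310,300:430];cv2.imwrite("pics/t13.png",cv2.resize(a,None,fx=4.5,fy=4.5,interpolation=cv2.INTER_CUBIC))
a=cv2.imread("pics/top12.png")[180:310,380:510];cv2.imwrite("pics/t14.png",cv2.resize(a,None,fx=4.5,fy=4.5,interpolation=cv2.INTER_CUBIC))
E
```

```text
(no output)
```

View pics/s13.png

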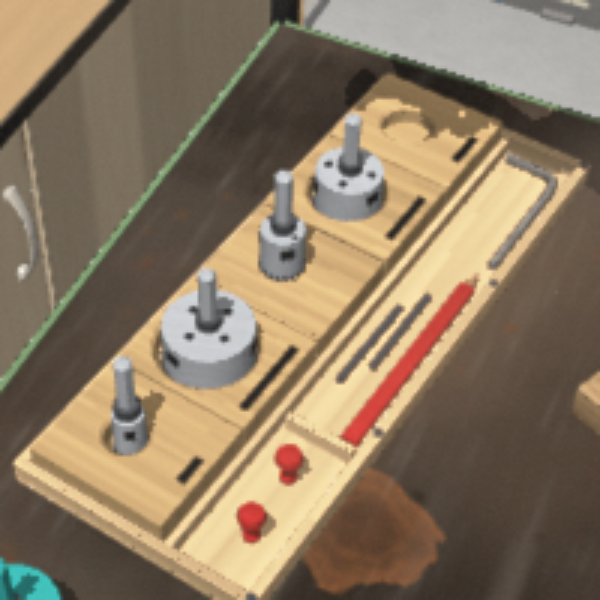

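View pics/t13.png

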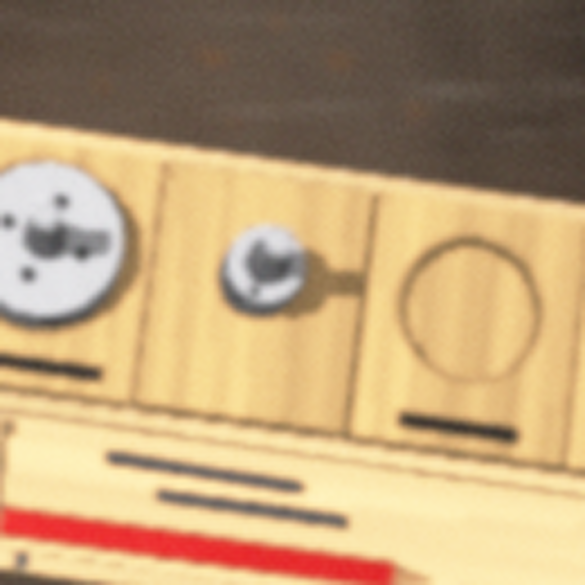

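View pics/t14.png

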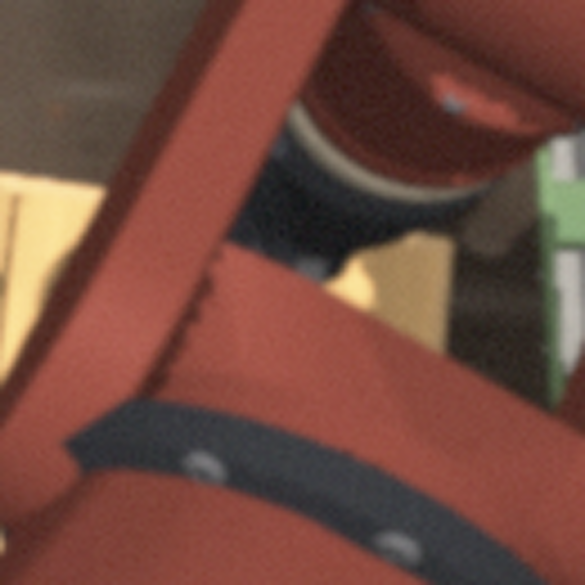

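```bash
python3 - <<'E'
from h import *
from mv import d
print(ray("top",un((266,265),(300,180),4.5),72),ray("scene",un((284,176),(235,130),3),122),proj("top",[512.5,-125,72]),un((266,265),(300,180),4.5))
print(d((499.9,-213.2,230.3),-.14,(512,-125.2,88)))
E
```

```text
[ 511.3572478  -124.80172817   72.        ] [ 510.9793241  -123.85420732  122.        ] [[358.82559547 237.8740109 ]] [358.72222222 238.5       ]
[-0.03 -8.88 14.23]
```

Saw_32 stands at about (512, -125); fetch it.

Request:
apply_moves(rows=[5, 0, -5, 0, 0, 0, 0, 5, 0, -8.9, 0, 0, 0, 0, 5, 0, -8.9, 1, 0, 0, 0, 5, 0, -8.9, 5, 0, 0, 0, 5, 0, -8.9, 10, 0, 0, 0, 5, 0, -8.9, 13.5, 0, 0, 0, 5, 0, -8.9, 14.2, 0, 0, 0, 5, 0, -8.9, 14.2, 0, 0, 0])

```text
clock: 25.1
position: [512.3, -125.6, 87.6]
tcp_rot: [-3.133, 0.221, 0.003]
ft_force: [0.7, -0.2, 0.1]
width: 49.9
```

Request:
apply_moves(rows=[0.6, 0, 0, 0, 0, 0, 0, 0.6, 0, 0, 0, 0, 0, 0, 0.6, 0, 0, 0, 0, 0, 0, 0.6, 0, 0, 0, 0, 0, 0, 0.6, 0, 0, 0, 0, 0, 0], force=40)

```text
clock: 25.72
position: [514.1, -125.7, 89.8]
tcp_rot: [3.133, -0.219, 0.004]
ft_force: [-0.9, -0.8, 6.2]
width: 9.4
```

Request:
apply_moves(rows=[0.6, 0, 0, -2, 0, 0, 0, 0.6, 0, 0, -6, 0, 0, 0, 0.6, 0, 0, -11, 0, 0, 0, 0.6, 0, 0, -12, 0, 0, 0, 0.6, 0, 0, -12, 0, 0, 0])

```text
clock: 26.35
position: [512.9, -125.2, 208.3]
tcp_rot: [3.134, -0.22, 0.001]
ft_force: [-0.6, -0.2, -1.3]
width: 9.5
```

```bash
python3 - <<'E'
from h import *
for n in("scene","top"): cv2.imwrite(f"pics/{n}13.png",get_image(n)[:,:,::-1])
s=arm.sense();print(s["position"],s["width"],s["ft_force"])
a=cv2.imread("pics/scene13.png")[90:240,270:420];cv2.imwrite("pics/s14.png",cv2.resize(a,None,fx=4,fy=4))
a=cv2.imread("pics/top13.png")[195:295,380:490];cv2.imwrite("pics/t15.png",cv2.resize(a,None,fx=5,fy=5,interpolation=cv2.INTER_CUBIC))
E
```

```text
[ 511.37647807 -124.6192551   205.89395477] 9.548769467539467 [ 0.19740425  0.9577018  -0.83774906]
```

View pics/s14.png

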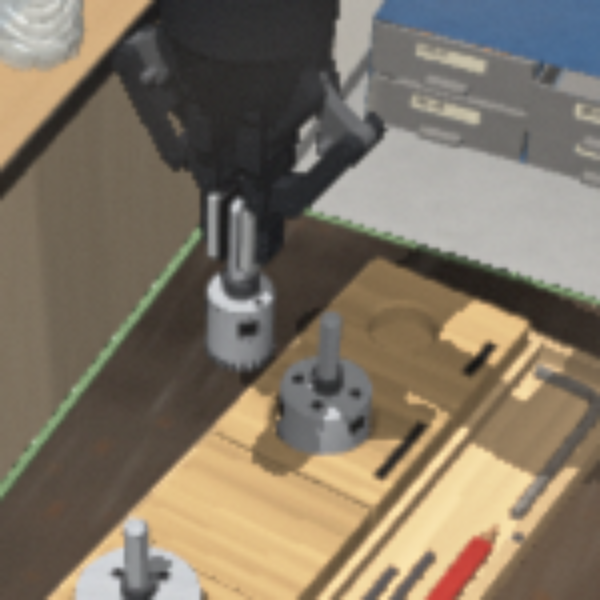

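View pics/t15.png

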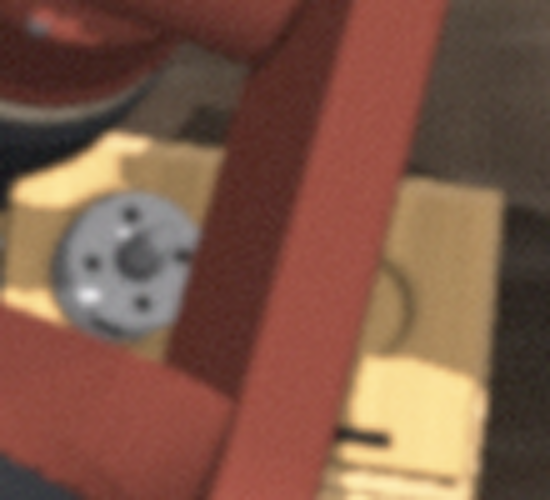

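Request:
apply_moves(rows=[0.6, 0, 5, 0, 0, 0, 0, 0.6, 0, 11, 0, 0, 0, 0, 0.6, 0, 16, 0, 0, 0, 0, 0.6, 0, 18, 0, 0, 0, 0, 0.6, 0, 18, 0, 0, 0, 0, 0.6, 0, 18, 4, 0, 0, 0, 0.6, 0, 18, 8, 0, 0, 0, 0.6, 0, 18, 10, 0, 0, 0, 0.6, 0, 18, 10, 0, 0, 0, 0.6, 0, 18, 10, 0, 0, 0])

```text
clock: 27.7
position: [489.1, -303.8, 109.9]
tcp_rot: [3.133, -0.218, 0.004]
ft_force: [0.5, -0.8, -1.0]
width: 9.9
```

```bash
python3 - <<'E'
from h import *
for n in("scene","top"): cv2.imwrite(f"pics/{n}14.png",get_image(n)[:,:,::-1])
s=arm.sense();print(s["position"],s["width"],s["ft_force"])
a=cv2.imread("pics/scene14.png")[100:220,320:440];cv2.imwrite("pics/s15.png",cv2.resize(a,None,fx=5,fy=5,interpolation=cv2.INTER_CUBIC))
print(proj("scene",[487.2,-304,s["position"][2]-56.3]))
E
```

```text
[ 489.3000139  -304.34648555  110.53901062] 9.830802618659618 [ 0.41500641 -0.5566207  -1.0056452 ]
[[371.61619485 163.95984755]]
```

View pics/s15.png

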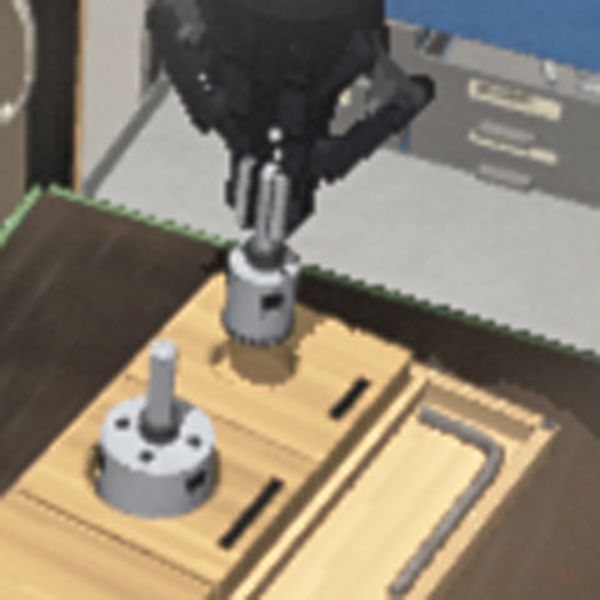

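Request:
apply_moves(rows=[0.6, 0, 0, 0.6, 0, 0, 0, 0.6, 0, 0, 1.2, 0, 0, 0, 0.6, 0, 0, 1.7, 0, 0, 0, 0.6, 0, 0, 2.1, 0, 0, 0, 0.6, 0, 0, 2.4, 0, 0, 0, 0.6, 0, 0, 2.4, 0, 0, 0])

```text
clock: 28.55
position: [487.6, -303.3, 83.9]
tcp_rot: [-3.133, 0.22, 0.001]
ft_force: [-0.0, 0.4, -1.0]
width: 9.7
```

Request:
apply_moves(rows=[0.6, 0, 0, 0.4, 0, 0, 0, 0.6, 0, 0, 0.6, 0, 0, 0, 0.6, 0, 0, 0.6, 0, 0, 0])

```text
clock: 28.92
position: [487.6, -303.3, 78.0]
tcp_rot: [-3.134, 0.22, 0.001]
ft_force: [0.2, 0.5, -1.3]
width: 9.3
```

Request:
apply_moves(rows=[0.6, 0, 0, 0.2, 0, 0, 0, 0.6, 0, 0, 0.4, 0, 0, 0, 0.6, 0, 0, 0.5, 0, 0, 0, 0.6, 0, 0, 0.5, 0, 0, 0])

```text
clock: 29.42
position: [487.9, -303.7, 73.9]
tcp_rot: [3.134, -0.22, -0.0]
ft_force: [-1.6, 0.9, 4.7]
width: 9.9
```

On the floor; release, lift, and back away to clear the view.

Request:
apply_moves(rows=[2.5, 0, 0, 0, 0, 0, 0, 4, 0, 0, 0, 0, 0, 0, 5, 0, 0, 0, 0, 0, 0, 5, 0, 0, -4, 0, 0, 0, 5, 0, 0, -10, 0, 0, 0, 5, 0, 0, -15.7, 0, 0, 0, 5, -3, 5, -15.7, 0, 0, 0, 5, -8, 9, -15.7, 0, 0, 0, 5, -14, 10, -15.7, 0, 0, 0, 5, -14, 10, -15.7, 0, 0, 0])

```text
clock: 30.68
position: [331.5, -382.7, 229.2]
tcp_rot: [-3.132, 0.227, 0.003]
ft_force: [0.2, 0.3, -0.5]
width: 50.3
```

Request:
apply_moves(rows=[5, -5, 3, 0, 0, 0, 0, 5, -5, 8, 0, 0, 0, 0, 5, -5, 12, 0, 0, 0, 0, 5, -5, 12, 0, 0, 0, 0, 5, -5, 12, 0, 0, 0, 0])

```text
clock: 31.3
position: [269.6, -494.2, 229.9]
tcp_rot: [-3.133, 0.219, -0.0]
ft_force: [-0.0, 1.0, -0.0]
width: 50.1
```

```bash
python3 - <<'E'
from h import *
for n in("scene","top"): cv2.imwrite(f"pics/{n}15.png",get_image(n)[:,:,::-1])
s=arm.sense();print(s["position"],s["ft_force"])
a=cv2.imread("pics/scene15.png")[135:335,235:435];cv2.imwrite("pics/s16.png",cv2.resize(a,None,fx=3,fy=3,interpolation=cv2.INTER_CUBIC))
a=cv2.imread("pics/top15.png")[195:295,220:490];cv2.imwrite("pics/t16.png",cv2.resize(a,None,fx=2.95,fy=2.95,interpolation=cv2.INTER_CUBIC))
E
```

```text
[ 269.6667773  -493.64881084  230.0426298 ] [ 0.02991835 -0.53647546 -0.31224092]
```

View pics/s16.png

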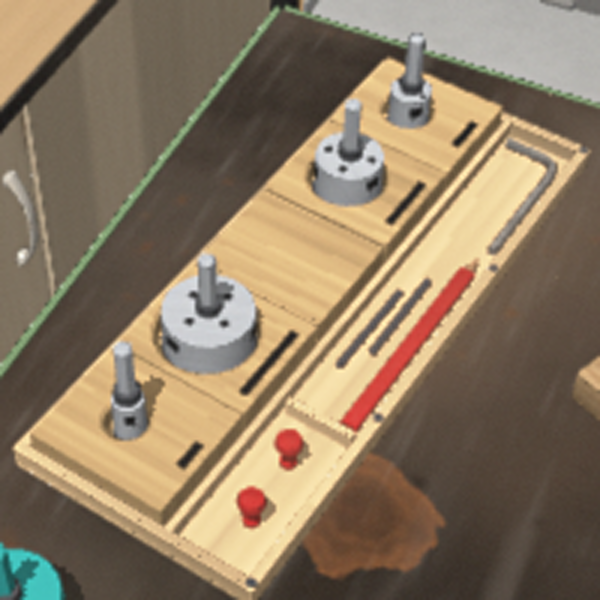

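View pics/t16.png

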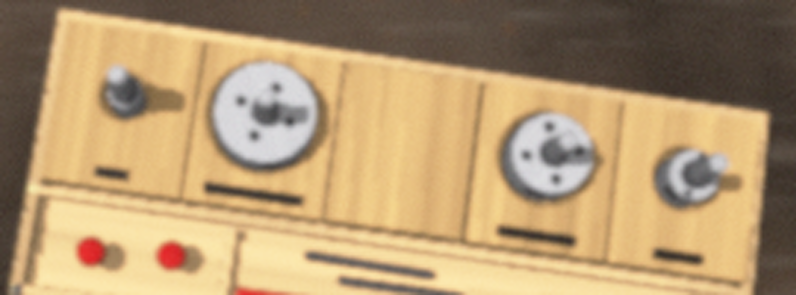

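```bash
python3 - <<'E'
from h import *
t=lambda *p:un(p,(220,195),2.95); s=lambda *p:un(p,(235,135),3)
for n,a,b in(("22",t(119,74),s(123,347)),("64",t(266,95),s(206,260)),("51",t(571,140),s(353,105)),("32",t(717,162),s(417,39))): print(n,tri(a,b).round(1))
print(arm.job_done())
E
```

```text
22 [537.   49.5 104.5]
64 [525.2 -36.9 103.5]
51 [ 500.4 -216.6  101.5]
32 [ 486.8 -302.   103.7]
the job is handed in; nothing more can be done
None
```

All four hole saws stand in their own sockets, and I handed the job in at about 31 s of the 120 s. No verdict was reported.

I set the 32 mm saw down on the plain block. The 64, the 22 and the 51 then went home in that order, and the 32 mm saw went last. Each saw was lowered until the wrist force showed it on the bore floor, then let go. The turquoise look-alikes were not touched.

- **Depth:** every saw touched down with the gripper within 0.5 mm of the same height (73.6–74.1 mm). The last pictures from both cameras show all four sunk and upright, with the arm well clear.
- **Position:** triangulating the shank tips after the last move put the saws within about 3.5 mm of the bore centres.
- **Disagreement:** the triangulated tip heights were 101.5–104.5 mm, against about 105.5 mm expected for a saw on its floor. I put that down to pixel and calibration error, because the pictures show no tilt. For comparison, the saws already seated at the start had read 104 mm.

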